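# Load the flux bottles and pin the carrier shut

## Robot

A 6-joint arm with a two-finger parallel gripper is mounted at the origin on a cart in front of the work surface, level with it; the furniture and walls round the work are solid. World frame = base frame: x ahead of the robot, y to its left, z up, the work surface at z = 0. Lengths are in mm, angles in rad, forces in N, time in s.
With the tool pointing down it reaches from about 300 to 775 mm from the base axis. Payload 14.6 kg.
Tool frame: the origin (TCP) lies on the centre line of the jaws, within the pads' length; the fingertips stand 19 mm ahead of it and the grasp point (between the pads) is the TCP (bot.tip_reach is the distance from the TCP to the fingertips, in mm); y points along the fingers, x is the direction in which the jaws open and shut, and the axes are right-handed (so a half turn about y gives the same grasp; the last joint's range is limited). The gripper opens to 85 mm and grips with 20 to 120 N. Pads are 22 mm wide; open, the fingers measure 114 mm over their backs; the gripper's body (76 mm by 85 mm) begins 54 mm behind the grasp point. The pads swing forward as they close: fully open they stand 13 mm farther back than shut.
Start: joints at [1.155, 0.3, 1.521, -0, 1.321, -0.067], TCP at [187.971, 516.872, 250.281] pointing down, gripper open.
Joint ranges: [-3.03, 3.03], [-0.79, 2.21], [0.23, 2.52], [-1.04, 4.18], [0, 3.07], [-2.55, 2.55]. Speed limits (rad/s): [2.22, 2.22, 2.57, 3.14, 3.14, 3.14].

## Interface

Orientations are given as a unit quaternion [w, x, y, z].
In Python, from rig import bot gives the robot as it stands. Calls block until the motion is done:
- bot.move_to(position, orientation): joint-space move of the TCP to a pose.
- bot.servo_line(position, attitude=None, speed=150, until_force=None): straight line of the TCP; attitude=None keeps the orientation; speed is the mean speed in mm/s. With until_force (N) it stops when the force on the tool has changed by that much, and returns True; else False.
- bot.move_joints(angles): joint-space move.
- bot.move_gripper(opening, grip_force=None): finger opening in mm; grip_force is the grip in N (None keeps the last); returns when the fingers have stopped.
- bot.dwell(seconds).
- bot.ik(position, orientation): joint angles nearest the present ones, or None.
- bot.read_state(): the state.
- bot.read_camera(name): name is "side" or "top" or "wrist"; returns a dict with "image" (384x512x3 uint8, blue, green, red), "depth" (384x512 float32, mm along the optical axis (not along the pixel's ray), 0 where there is no reading), "fovy" (degrees; the focal length in pixels is half the picture's height over the tangent of half this angle, whatever the lens; pixels are square), "cx", "cy" (the principal point, pixels), "eye" and "attitude" of the camera in the world; the wrist camera has in their place "mount" (4x4, takes a point from camera to tool coordinates, whose origin is the TCP and whose axes are the tool frame's). Camera axes: x right, y down, z forward; pixel columns grow to the right and rows downward; lengths in mm; the calibration is good to about 2 mm. A picture is of the moment at which its call begins: read the wrist's pose just before it.
A pose or a line that the arm cannot do raises bot.MotionError and nothing moves.
- bot.finish_job(): hands the job in, once; it reports no verdict.
The state is a dict: "clock": time; "joint_positions": joint angles; "qvel": joint speeds; "effort": joint torques, N m; "ee_pos": TCP position; "tool_rot": TCP orientation; "ft_force": force on the tool from outside, world axes, zero at the start; "moment": the same for the moment, N m; "grip_width": finger opening in mm.
Only numpy, scipy, OpenCV 4.12 (cv2) and the standard library are available. Lean on these libraries where they do the work, as an engineer would, in place of code of your own. Each camera call takes 0.05 s, during which the arm holds its last target.

## Task

Stand every flux bottle that is out on the bench upright inside the bottle carrier, then swing the carrier's gate bar fully shut. Then take the quick-release pin from its wooden holder with its orange thumb button held in, push it all the way down through the aligned holes at the free end of the gate, and only then let go, so that its locking balls spring out underneath and lock it.

Things in the scene. Friction and masses are not known exactly. Their poses are not given: they have to be found in the camera images.
- bottle_a_mid (a point): cream flux bottle with red pointed cap, 3 or 4 of them are present, all alike: round body 48 mm in diameter and 82 mm high, narrower cap to 103 mm; about 0.11 kg. This point is on its axis, half-way up, 51.5 mm above its underside; z is the bottle's axis, up. It starts standing on the bench.
- bottle_b_mid (a point): cream flux bottle with red pointed cap, 3 or 4 of them are present, all alike: round body 48 mm in diameter and 82 mm high, narrower cap to 103 mm; about 0.11 kg. This point is on its axis, half-way up, 51.5 mm above its underside; z is the bottle's axis, up. It starts standing on the bench.
- bottle_c_mid (a point): cream flux bottle with red pointed cap, 3 or 4 of them are present, all alike: round body 48 mm in diameter and 82 mm high, narrower cap to 103 mm; about 0.11 kg. This point is on its axis, half-way up, 51.5 mm above its underside; z is the bottle's axis, up. It starts standing on the bench.
- bottle_d_mid (a point): cream flux bottle with red pointed cap, 3 or 4 of them are present, all alike: round body 48 mm in diameter and 82 mm high, narrower cap to 103 mm; about 0.11 kg. This point is on its axis, half-way up, 51.5 mm above its underside; z is the bottle's axis, up. It starts standing on the bench.
- carrier_floor (a point): grey metal bottle carrier, fixed. Point: centre of its inner floor, 5 mm above the bench. In its axes (x about away from the robot, y about to its left, z up) the inside measures x -86 to +86 mm, y -83 to +80 mm, room for four bottles (say at x +-42, y +-40 mm). Walls 50 mm above the bench stand on the sides -x, +x and +y; the -y side has no wall and is closed by the gate bar.
- gate (a joint): hinge of the gate bar, rad: 0 = fully shut, against its stop (bar along the carrier's open -y side, its end between the two clevis plates, holes aligned); grows as the bar swings out, away from the carrier (clockwise seen from above); begins at 0.6 to 1.05. Light friction (about 0.1 N m) holds it where it is left.
- gate_hinge (a point): on the vertical hinge axis of the gate, 49 mm above the bench, at the carrier's near right corner. x and y axes turn with the gate; the flat aluminium bar (18 mm wide, 46 to 52 mm above the bench) runs from here along its +x to the hole in its end 190 mm away (end at 206 mm).
- gate_peg (a point): upright round black handle peg on the gate bar, 12 mm in diameter, from 52 to 98 mm above the bench; this point is on its axis, 80 mm above the bench, 110 mm from the hinge axis. It can be pinched from above and led round in an arc.
- clevis_hole (a point): centre of the hole's mouth in the top face of the steel clevis at the carrier's far right corner, 60 mm above the bench. Clevis plates 34 x 36 mm: upper 54 to 60 mm, lower 38 to 44 mm above the bench, round through-holes of 12.5 mm, vertical; the shut gate's end (hole 14.5 mm) lies between them. Free space below the lower plate; foot plate top at 4 mm.
- pin_holder_top (a point): loose wooden holder block 54 x 54 mm on a dark steel foot 80 x 80 mm, 50 mm high in all, 0.7 kg; this point is the centre of its top face, the mouth of a 22 mm square hole in which the pin stands.
- pin_grip (a point): quick-release pin, 0.12 kg, upright in the holder. Point: middle of its black head, on the pin's axis, 23 mm above the flange underside, level with the button. z = pin axis, up. Head 24 mm along x, 26 along y, from 4 to 40 mm above the flange underside; flange 28 mm wide, 4 thick. Orange button (13 mm) stands 4 mm out of the +x face: fingers closing along the pin's x hold it in, along y do not.
- pin_flange (a point): same pin: centre of the underside of its flange, which rests on the holder, and on the clevis when the pin is fully home. Below it a shank 10 mm in diameter and 44 mm long with a tapered tip; the two locking balls are 29.5 mm below, on the +y and -y sides, 16 mm over both when out, so that they cannot pass the clevis holes; with the button in they are inside the shank.
- pin_button (a joint): travel of the thumb button, m: 0 = out, 0.004 = pressed flush with the head; sprung, 1.5 N to start and about 3.5 N when in.
- pin_ball_a (a joint): travel of the locking ball on the +y side, m: 0 = out (locking), about 0.003 = drawn in; moves with the button only (0.8 of its travel).
- pin_ball_b (a joint): the same for the locking ball on the -y side.
There are look-alikes about, which are no part of the job. Leave any yellow look-alike of the part that bears bottle_b_mid alone.

How it is judged:
By the outcome, as a careful person would: the job done as asked, in the order asked, and still so for the second after the job is handed in, with the robot touching nothing.
Of bottle_a, bottle_b, bottle_c, bottle_d only 3 to 4 are there at a start; the rules pass over those that are not, and their reading is None.
At some moment in a run one of pin_holder may be knocked a few centimetres aside while the robot is not near it.
It also fails if it takes over 208 s, if anything falls off the work surface, if the arm or the gripper's body presses on something with over 40 N, if the wrist force passes 120 N, or if a joint passes its speed limit or range.

## Working session

There is one attempt and no reset: what is moved stays moved. The work goes in short steps, each a Python script; the robot and the scene stay as the last script left them, time stands still between calls to the robot, and variables do not carry over. Pictures are saved under pics/ and viewed, and the job is handed in when it is done.

```bash
ls; mkdir -p pics
python3 - <<'E'
from rig import bot
import cv2,numpy as np
s=bot.read_state();print(s)
for n in ["side","top","wrist"]:
    c=bot.read_camera(n);cv2.imwrite(f"pics/a_{n}.png",c["image"])
    print(n,{k:v for k,v in c.items() if k not in("image","depth")},c["depth"].shape,np.percentile(c["depth"],[0,50,100]))
print(bot.tip_reach)
E
```

```text
pics
{'clock': 0.0, 'joint_positions': array([ 1.15539443e+00,  3.00477594e-01,  1.52158595e+00,  2.35020653e-05,
        1.32072283e+00, -6.65838420e-02]), 'qvel': array([-0.00083274, -0.00063558, -0.00027327,  0.00061234,  0.00055636,
       -0.00039761]), 'effort': array([-1.00975380e-03, -5.43490469e+01, -3.61793268e+01, -2.04528737e-05,
        3.92941176e-03,  9.32337855e-06]), 'ee_pos': array([187.88449973, 516.68166399, 249.71568704]), 'tool_rot': array([-0.5789671 ,  0.57939048,  0.40528459, -0.40601499]), 'ft_force': array([ 0.36555364,  0.27882401, -0.34682746]), 'moment': array([-0.01398974, -0.05392094,  0.03347093]), 'grip_width': 85.1134282964623}
side {'fovy': 54.30140576216963, 'cx': 255.90786628004088, 'cy': 196.81322659255366, 'eye': array([ 348.2867996 , -779.28881485,  664.53452605]), 'attitude': array([-0.42700752,  0.89493036, -0.11839757,  0.05240462])} (384, 512) [   0.         1169.03125    3532.86157227]
top {'fovy': 52.045612433145315, 'cx': 258.52542026214394, 'cy': 191.48602359597768, 'eye': array([ 445.9097069 ,  -28.48067691, 1011.43491331]), 'attitude': array([-0.0417457 ,  0.71200728, -0.69985945,  0.0387258 ])} (384, 512) [   0.         1623.09796143 2001.22998047]
wrist {'fovy': 58.764745992220426, 'cx': 256.5148576044814, 'cy': 187.54871894892202, 'mount': array([[ 9.99999645e-01,  6.36468697e-04,  5.52268953e-04,
         4.17973485e-01],
       [-3.57937359e-04, -2.72492153e-01,  9.62157938e-01,
        -1.23395896e+02],
       [ 7.62872365e-04, -9.62157795e-01, -2.72491828e-01,
         6.85809707e+01],
       [ 0.00000000e+00,  0.00000000e+00,  0.00000000e+00,
         1.00000000e+00]])} (384, 512) [   0.         1143.76263428 1524.31140137]
19.0
```

View images.

View pics/a_side.png

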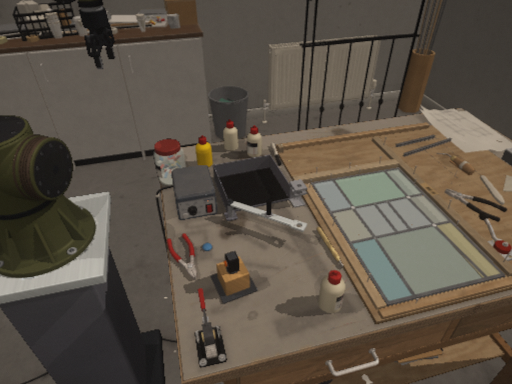

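View pics/a_top.png

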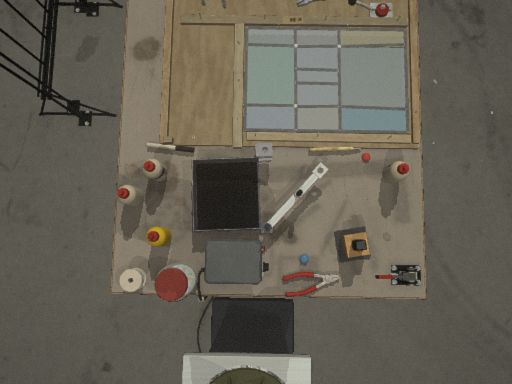

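View pics/a_wrist.png

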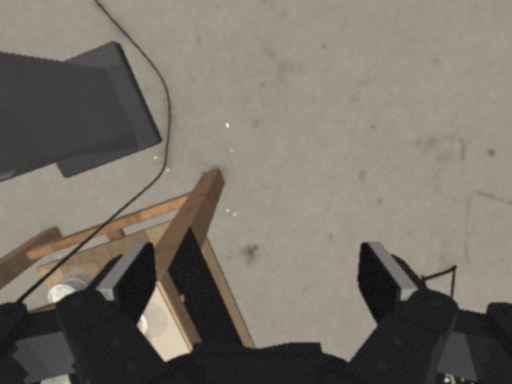

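```bash
cat > h.py <<'E'
from rig import bot
import cv2,numpy as np
from scipy.spatial.transform import Rotation as R
def q2R(q): return R.from_quat([q[1],q[2],q[3],q[0]]).as_matrix()
def R2q(M): q=R.from_matrix(M).as_quat(); return np.array([q[3],q[0],q[1],q[2]])
def cam(n):
    s=bot.read_state(); c=bot.read_camera(n)
    if "eye" in c: c["R"]=q2R(c["attitude"]); c["t"]=np.array(c["eye"])
    else:
        Rt=q2R(s["tool_rot"]); c["R"]=Rt@c["mount"][:3,:3]; c["t"]=Rt@c["mount"][:3,3]+s["ee_pos"]
    c["f"]=192/np.tan(np.radians(c["fovy"])/2); return c
def ray(c,u,v): return c["R"]@np.array([(u-c["cx"])/c["f"],(v-c["cy"])/c["f"],1])
def onz(c,u,v,z):
    d=ray(c,u,v); return c["t"]+d*(z-c["t"][2])/d[2]
def cloud(c):
    v,u=np.mgrid[:384,:512]; z=c["depth"]
    p=np.stack([(u-c["cx"])/c["f"]*z,(v-c["cy"])/c["f"]*z,z],-1)
    return p@c["R"].T+c["t"]
def proj(c,p):
    q=c["R"].T@(np.array(p)-c["t"]); return q[0]/q[2]*c["f"]+c["cx"],q[1]/q[2]*c["f"]+c["cy"]
def two(c1,p1,c2,p2):
    A=[];b=[]
    for c,p in((c1,p1),(c2,p2)):
        d=ray(c,*p);d/=np.linalg.norm(d);P=np.eye(3)-np.outer(d,d);A.append(P);b.append(P@c["t"])
    return np.linalg.lstsq(np.vstack(A),np.hstack(b),rcond=None)[0]
def blobs(mask,amin=8):
    n,l,s,ce=cv2.connectedComponentsWithStats(mask.astype(np.uint8))
    return [(tuple(ce[i].round(1)),int(s[i,4]),l==i) for i in range(1,n) if s[i,4]>=amin]
# tool down, jaws opening along horizontal angle a (world)
def down(a):
    x=np.array([np.cos(a),np.sin(a),0]);return x
def crop(img,u0,v0,u1,v1,k,name): cv2.imwrite(name,cv2.resize(img[v0:v1,u0:u1],None,fx=k,fy=k,interpolation=cv2.INTER_CUBIC))
E
python3 - <<'E'
from h import *
np.set_printoptions(precision=1,suppress=True)
t=cam("top");s=cam("side")
P={"top":cloud(t),"side":cloud(s)}
for n,c in(("top",t),("side",s)):
    hsv=cv2.cvtColor(c["image"],cv2.COLOR_BGR2HSV)
    m=((hsv[...,0]<8)|(hsv[...,0]>172))&(hsv[...,1]>130)&(hsv[...,2]>70)
    for ce,a,mm in blobs(m,10):
        pts=P[n][mm];print(n,"red",ce,a,np.median(pts,0),pts[:,2].max())
    o=(hsv[...,0]>8)&(hsv[...,0]<22)&(hsv[...,1]>170)&(hsv[...,2]>110)
    for ce,a,mm in blobs(o,10):
        pts=P[n][mm];print(n,"orange",ce,a,np.median(pts,0),pts[:,2].max())
crop(t["image"],110,130,420,300,2.55,"pics/b_top.png")
crop(s["image"],150,110,400,370,2.3,"pics/b_side.png")
R0=q2R(bot.read_state()["tool_rot"]);print(R0)
E
```

```text
top red (np.float64(382.0), np.float64(9.8)) 88 [1046.3 -339.9   30.9] 1011.434913308664
top red (np.float64(365.6), np.float64(156.5)) 50 [ 656.7 -299.6    7.3] 11.52584389600213
top red (np.float64(148.7), np.float64(165.7)) 88 [607.2 236.9  95.2] 1011.434913308664
top red (np.float64(403.2), np.float64(168.3)) 86 [ 610.8 -363.1   95.2] 105.79924080273963
top red (np.float64(122.6), np.float64(192.6)) 92 [542.4 294.5  94.9] 1011.434913308664
top red (np.float64(152.6), np.float64(236.0)) 80 [442.7 219.2  94.9] 105.24418490715459
top red (np.float64(170.7), np.float64(284.0)) 802 [337.2 168.4 118.7] 1011.434913308664
top red (np.float64(298.6), np.float64(275.1)) 128 [ 351.9 -128.1   11.3] 1011.434913308664
top red (np.float64(385.9), np.float64(276.5)) 59 [ 356.4 -327.8   63.9] 69.80087718851098
top red (np.float64(301.0), np.float64(291.7)) 131 [ 309.8 -133.5   10.7] 16.06650776595245
top orange (np.float64(148.1), np.float64(235.1)) 11 [444.7 233.2  91.9] 94.80795058156343
side red (np.float64(229.6), np.float64(123.8)) 52 [540.  289.8  90.3] 664.5345260548651
side red (np.float6
[... 255 characters left out ...]
red (np.float64(208.8), np.float64(207.8)) 23 [414.4 -39.7  36.6] 44.980301647044485
side red (np.float64(188.8), np.float64(244.1)) 107 [ 348.9 -130.8   10.4] 664.5345260548651
side red (np.float64(172.4), np.float64(250.1)) 118 [ 307.5 -142.7   10.3] 13.591225854642062
side red (np.float64(502.4), np.float64(246.3)) 104 [1044.2 -347.1   30.1] 33.86339276668798
side red (np.float64(334.3), np.float64(276.8)) 154 [ 607.3 -371.7   93.8] 104.08902381838561
side red (np.float64(201.3), np.float64(297.5)) 94 [ 354.8 -328.5   63.1] 664.5345260548651
side orange (np.float64(225.1), np.float64(262.9)) 12 [ 414.  -268.9   76.3] 80.90698980155128
[[ 0.3 -0.  -0.9]
 [ 0.9 -0.   0.3]
 [-0.  -1.   0. ]]
```

View pics/b_top.png

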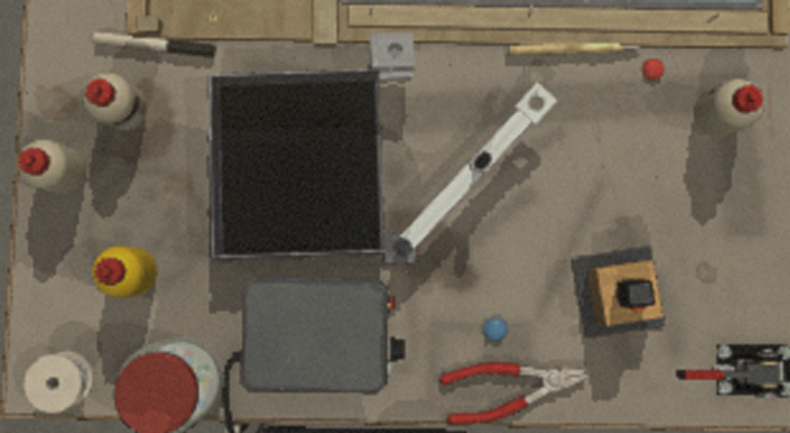

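View pics/b_side.png

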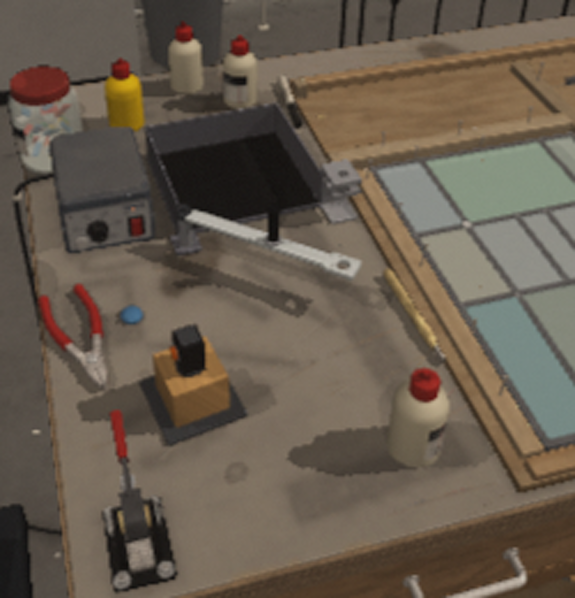

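```bash
cat >> h.py <<'E'
from scipy.optimize import least_squares
def fitc(p,r,c0):
    s=least_squares(lambda c:np.hypot(p[:,0]-c[0],p[:,1]-c[1])-r,c0,loss="soft_l1",f_scale=1.0)
    return s.x,np.sqrt(np.mean(s.fun**2))
def dq(a):
    x=np.array([np.cos(a),np.sin(a),0]);y=np.array([0,0,-1.]);return R2q(np.stack([x,y,np.cross(x,y)],1))
def near(a,step=np.pi):  # jaw angle (mod pi) options
    return [a-np.pi,a,a+np.pi]
E
python3 - <<'E'
from h import *
np.set_printoptions(precision=1,suppress=True)
t=cam("top");s=cam("side")
for n,c in(("top",t),("side",s)):
    P=cloud(c).reshape(-1,3)
    for k,g in {"c1":(607,232),"c2":(541,291),"c3":(609,-367),"yel":(442,215)}.items():
        d=np.hypot(P[:,0]-g[0],P[:,1]-g[1])
        m=(d<45)&(P[:,2]>15)&(P[:,2]<78)
        cc,e=fitc(P[m],24,np.array(g)+ (np.array([0,12]) if n=="side" else 0))
        m2=(d<20)&(P[:,2]>88)&(P[:,2]<110)
        print(n,k,m.sum(),cc,e,"cap",P[m2].mean(0),P[m2][:,2].max())
# scene 40..62 high
P=cloud(t)
for lo,hi in((44,56),(57,66),(66,110)):
    m=(P[...,2]>lo)&(P[...,2]<hi)
    cv2.imwrite(f"pics/m_{lo}.png",cv2.resize((m*255).astype(np.uint8)[130:310,110:430],None,fx=2,fy=2,interpolation=0))
# ik feasibility test
for p in ((607,232),(541,291),(609,-367)):
    for a in np.radians(range(-180,180,30)):
        q=bot.ik([*p,70],dq(a)); 
        print(p,round(np.degrees(a)),None if q is None else np.round(q,2))
E
```

```text
top c1 295 [609.2 239.9] 4.6528746076134535 cap [608.  237.5  95.5] 105.70506576265382
top c2 306 [543.5 298.6] 4.488696974937888 cap [542.8 295.8  95.3] 106.30412538271196
top c3 316 [ 613.4 -366.8] 4.461340310378821 cap [ 611.8 -363.9   94.9] 105.50739228679993
top yel 289 [442.7 222.6] 4.782542995962855 cap [442.7 220.5  95.2] 103.46650620930177
side c1 275 [605.9 239.8] 4.012372389085304 cap [604.8 234.2  93.7] 102.10196196643585
side c2 267 [540.4 298.5] 3.923588872627501 cap [538.8 292.5  94.4] 102.01222088886038
side c3 632 [ 610.6 -365.5] 3.9903425262493584 cap [ 608.  -369.6   94.8] 104.14258813843412
side yel 307 [439.7 222.4] 3.969543623802676 cap [439.5 216.8  94.2] 101.62495543172565
(607, 232) -180 None
(607, 232) -150 None
(607, 232) -120 [ 0.3  0.7  1.4 -0.   1.1  2.4]
(607, 232) -90 [ 0.3  0.7  1.4 -0.   1.1  1.9]
(607, 232) -60 [0.3 0.7 1.4 0.  1.1 1.4]
(607, 232) -30 [ 0.3  0.7  1.4 -0.   1.1  0.8]
(607, 232) 0 [ 0.3  0.7  1.4 -0.   1.1  0.3]
(607, 232) 30 [ 0.3  0.7  1.4 -0.   1.1 -0.2]
(607, 232) 60 [ 0.3  0.7  1.4  0.   1.1 -0.7]
(607, 232) 90 [ 0.3  0.7  1.4 -0
[... 429 characters left out ...]
 291) 60 [ 0.4  0.6  1.5  0.   1.  -0.6]
(541, 291) 90 [ 0.4  0.6  1.5 -0.   1.  -1.1]
(541, 291) 120 [ 0.4  0.6  1.5 -0.   1.  -1.7]
(541, 291) 150 [ 0.4  0.6  1.5 -0.   1.  -2.2]
(609, -367) -180 [-0.6  0.8  1.1 -0.   1.2  2.5]
(609, -367) -150 [-0.6  0.8  1.1 -0.   1.2  2. ]
(609, -367) -120 [-0.6  0.8  1.1 -0.   1.2  1.5]
(609, -367) -90 [-0.6  0.8  1.1 -0.   1.2  1. ]
(609, -367) -60 [-0.6  0.8  1.1  0.   1.2  0.5]
(609, -367) -30 [-0.6  0.8  1.1 -0.   1.2 -0.1]
(609, -367) 0 [-0.6  0.8  1.1 -0.   1.2 -0.6]
(609, -367) 30 [-0.6  0.8  1.1 -0.   1.2 -1.1]
(609, -367) 60 [-0.6  0.8  1.1  0.   1.2 -1.6]
(609, -367) 90 [-0.6  0.8  1.1 -0.   1.2 -2.2]
(609, -367) 120 None
(609, -367) 150 None
```

Run:
```python
from h import *
np.set_printoptions(precision=1,suppress=True)
t=cam("top");s=cam("side")
for u,v,z in((226,193,50),(264,150,60),(266,227,52),(299,192,98),(320,171,52),(360,244,90)): print(onz(t,u,v,z))
bot.move_to([540,-20,260],dq(0)); print(bot.read_state()["clock"])
w=cam("wrist"); cv2.imwrite("pics/c_w.png",cv2.resize(w["image"],None,fx=1.5,fy=1.5)); np.savez("w1.npz",**{k:w[k] for k in w})
```

```text
[550.7  56.5  50. ]
[657.8 -35.2  60. ]
[469.  -43.1  52. ]
[ 550.7 -118.2   98. ]
[ 609.1 -174.3   52. ]
[ 432.6 -261.2   90. ]
2.7417
```

View pics/c_w.png

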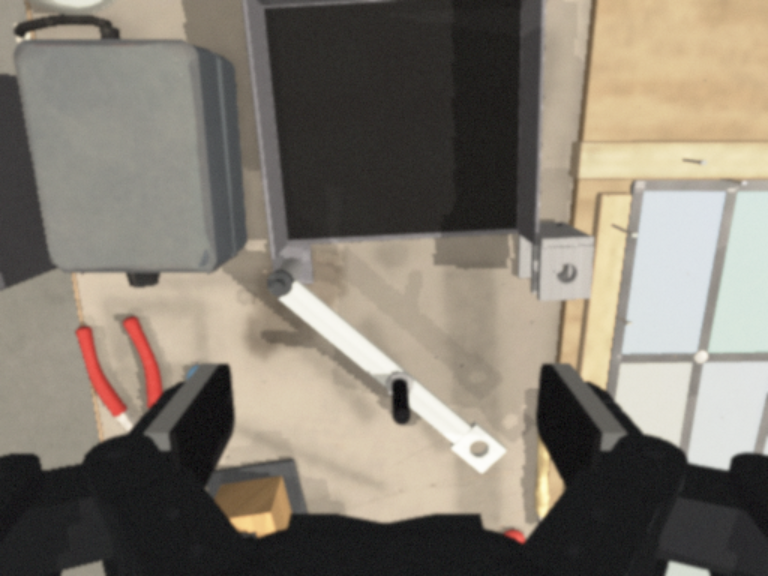

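```bash
cat > m1.py <<'E'
from h import *
np.set_printoptions(precision=1,suppress=True)
w=dict(np.load("w1.npz",allow_pickle=True)); w={k:(v if v.ndim else v.item()) for k,v in w.items()}
def f(U,V,z,k=1.5): return onz(w,(U+.5)/k-.5,(V+.5)/k-.5,z)
hole=f(567,271,60);hin=f(281,281,52);gh=f(480,448,52);peg=f(401,413,98);pb=f(400,381,52)
print("hole",hole,"hinge",hin,"gatehole",gh,"pegtop",peg,"pegbase",pb)
L=lambda a,b:np.hypot(*(a-b)[:2])
print(L(hole,hin),L(gh,hin),L(peg,hin))
u=(hole-hin)[:2];g=(gh-hin)[:2];print("yaw",np.degrees(np.arctan2(u[1],u[0])),"gate",np.degrees(np.arctan2(g[1],g[0])))
for U,V,z in((285,242,5),(518,230,5),(520,0,5),(264,0,5),(263,5,50),(283,243,50),(540,234,50),(543,2,50)): print(U,V,f(U,V,z))
crop(w["image"],340,140,410,210,8,"pics/d1.png");crop(w["image"],160,150,230,220,8,"pics/d2.png");crop(w["image"],285,265,345,325,8,"pics/d3.png")
a=[cv2.resize(cv2.imread(f"pics/d{i}.png"),(380,380)) for i in(1,2)];cv2.imwrite("pics/d.png",np.hstack(a))
E
python3 m1.py
```

```text
hole [659.6 -34.   60. ] hinge [470.7 -43.5  52. ] gatehole [ 611.5 -171.8   52. ] pegtop [ 550.9 -116.1   98. ] pegbase [ 551.6 -117.3   52. ]
189.12033267875896 190.48228344802862 108.17499438569202
yaw 2.8547865219044883 gate -42.376139795787765
285 242 [465.5 -26.2   5. ]
518 230 [640.1 -16.8   5. ]
520 0 [630.2 137.8   5. ]
264 0 [459.9 137.5   5. ]
263 5 [468.7 124.4  50. ]
283 243 [473.  -17.8  50. ]
540 234 [643.  -11.4  50. ]
543 2 [633.1 126.4  50. ]
```

View pics/d.png

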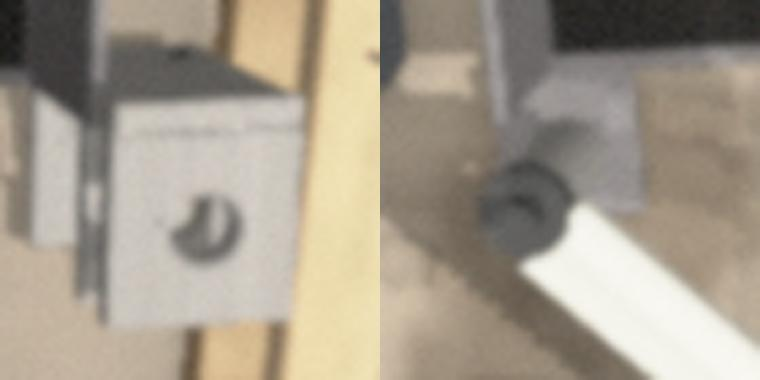

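```bash
cat >> h.py <<'E'
CC=np.array([549.5,59.]);YAW=np.radians(3)
def slot(x,y): return CC+np.array([x*np.cos(YAW)-y*np.sin(YAW),x*np.sin(YAW)+y*np.cos(YAW)])
def ck(m=""):
    s=bot.read_state();print(m,"t",round(s["clock"],1),"w",round(s["grip_width"],1),"p",s["ee_pos"].round(1),"F",s["ft_force"].round(1))
def bottle(p,a,q,b,zt=200):
    bot.move_gripper(85); bot.move_to([*p,zt],dq(a)); bot.servo_line([*p,70],speed=120); bot.move_gripper(40,40); ck("grip")
    if not 44<bot.read_state()["grip_width"]<52: print("BAD WIDTH");return False
    bot.servo_line([*p,zt],speed=150); ck("lift")
    bot.move_to([*q,zt],dq(b)); bot.servo_line([*q,95],speed=120)
    print("contact",bot.servo_line([*q,73.5],speed=30,until_force=6)); ck("down")
    bot.move_gripper(64); bot.servo_line([*q,zt],speed=150); ck("up"); return True
E
python3 - <<'E'
from h import *
bottle((607,237.5),np.radians(48),slot(42,38),YAW)
E
```

```text
grip t 5.7 w 47.0 p [607.2 237.6  70.6] F [-0.5 -0.6  4.5]
lift t 6.8 w 47.2 p [606.6 237.4 198.7] F [-0.  -0.2 -0.7]
contact True
down t 9.0 w 47.0 p [589.7  99.1  75.3] F [0.9 0.  3.1]
up t 10.3 w 64.1 p [589.1  99.1 199. ] F [-0.3 -0.5 -0.3]
```

Run:
```python
from h import *
bottle((542,296.5),np.radians(48),slot(-42,38),YAW)
c=cam("top");crop(c["image"],110,130,420,310,2.5,"pics/e_top.png")
c=cam("side");crop(c["image"],150,100,400,300,2.3,"pics/e_side.png")
```

```text
grip t 13.2 w 46.8 p [542.2 296.6  70.6] F [-0.8 -0.2  5.2]
lift t 14.2 w 46.8 p [541.7 296.3 198.8] F [-1.1  0.6 -1.3]
contact True
down t 16.7 w 46.3 p [505.6  94.7  75.3] F [3.  0.2 3.1]
up t 17.9 w 64.1 p [505.2  94.7 199.1] F [-0.4 -0.  -0.3]
```

View pics/e_side.png

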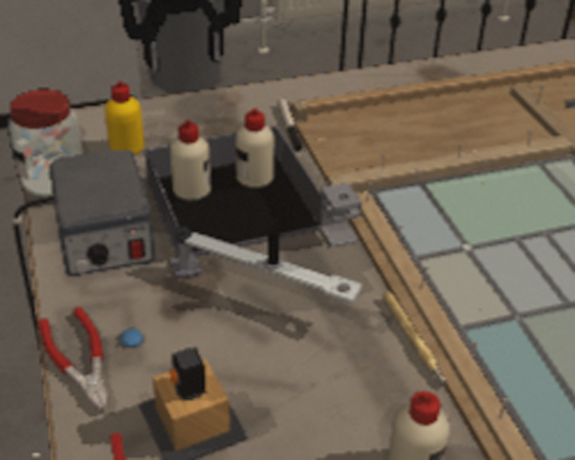

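```bash
python3 - <<'E'
from h import *
bottle((611,-366),np.radians(-90),slot(-42,-36),YAW)
bot.move_to([520,-40,260],dq(0))
w=cam("wrist"); cv2.imwrite("pics/f_w.png",cv2.resize(w["image"],None,fx=1.5,fy=1.5)); np.savez("w1.npz",**w)
c=cam("side");crop(c["image"],150,100,400,300,2.3,"pics/f_side.png")
ck()
E
python3 m1.py >/dev/null
```

```text
grip t 21.8 w 47.0 p [ 611.2 -366.1   70.6] F [-1.   1.6  4. ]
lift t 22.8 w 47.0 p [ 610.7 -365.8  198.6] F [-0.4 -0.6 -0.4]
contact True
down t 25.9 w 46.8 p [509.   20.8  75.3] F [-2.   0.2  5.3]
up t 27.2 w 63.8 p [509.1  20.8 199.1] F [-0.5  0.6 -0.3]
 t 27.8 w 64.2 p [519.5 -39.5 258.6] F [ 0.3 -0.4 -0.1]
```

View pics/f_w.png

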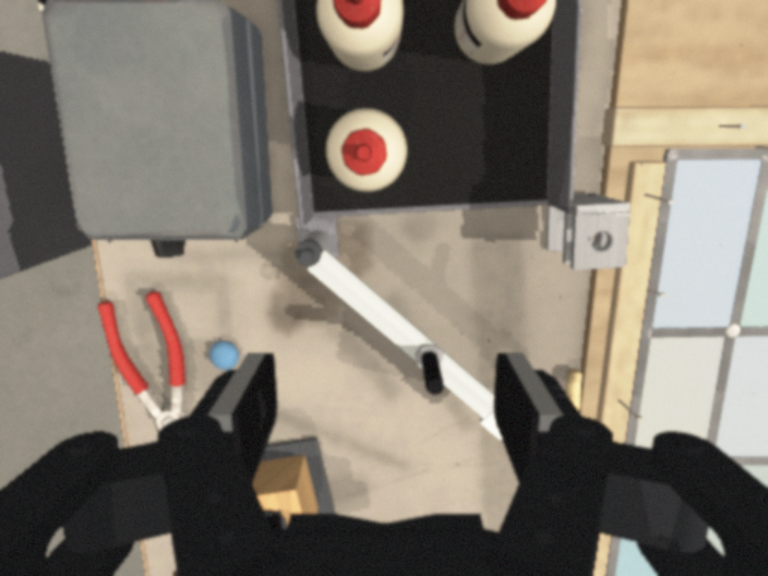

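View pics/f_side.png

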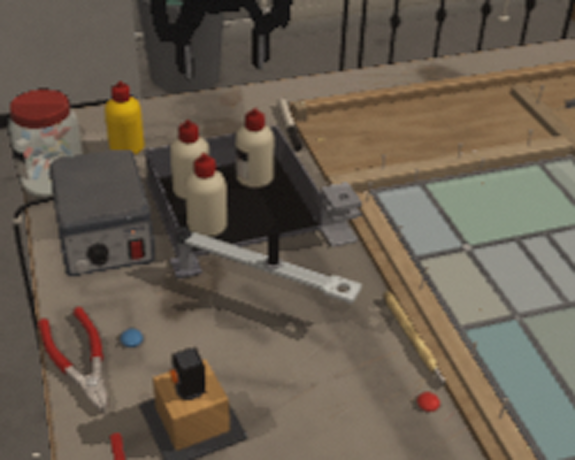

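Run:
```python
from h import *
H=np.array([470.7,-43.7]); P0=np.array([551.3,-117.0])
bot.move_gripper(44)
r=np.hypot(*(P0-H));th0=np.arctan2(*(P0-H)[::-1]);th1=np.radians(2.7);print(r,np.degrees(th0))
pose=lambda th:(H+r*np.array([np.cos(th),np.sin(th)]))
bot.move_to([*pose(th0),160],dq(th0+np.pi/2)); bot.servo_line([*pose(th0),78],speed=100); ck()
bot.move_gripper(5,20); ck("peg")
for th in np.linspace(th0,th1-0.06,9)[1:]:
    bot.servo_line([*pose(th),78],attitude=dq(th+np.pi/2),speed=70)
ck("arc")
print(bot.servo_line([*pose(th1+0.05),78],speed=20,until_force=12)); ck("stop")
```

```text
108.94608758463974 -42.284301955993314
 t 30.0 w 43.9 p [ 551.7 -117.1   78.7] F [-0.2  0.  -0.4]
peg t 30.4 w 11.4 p [ 551.5 -117.1   78.5] F [-1.  -0.5  4.5]
arc t 32.7 w 11.2 p [578.3 -44.7  78.3] F [-16.6   0.2  12.9]
True
stop t 33.1 w 11.6 p [578.2 -40.1  78.4] F [-2.1 -4.2  4.9]
```

Run:
```python
from h import *
s=bot.read_state()["ee_pos"]
print(bot.servo_line([s[0],s[1]+6,78],speed=12,until_force=14)); ck("stop")
bot.move_gripper(40); bot.servo_line([s[0],s[1],160],speed=120); ck()
bot.move_to([630,-60,200],dq(0.05))
w=cam("wrist"); cv2.imwrite("pics/g_w.png",cv2.resize(w["image"],None,fx=1.5,fy=1.5)); np.savez("w2.npz",**w);ck()
```

```text
True
stop t 33.4 w 11.2 p [578.2 -40.1  78.4] F [-1.5 -4.2  5. ]
 t 34.6 w 40.2 p [577.9 -40.1 159.2] F [ 0.1 -0.6  0.2]
 t 36.0 w 39.9 p [629.8 -59.9 199.6] F [ 0.6  0.4 -0.3]
```

View pics/g_w.png

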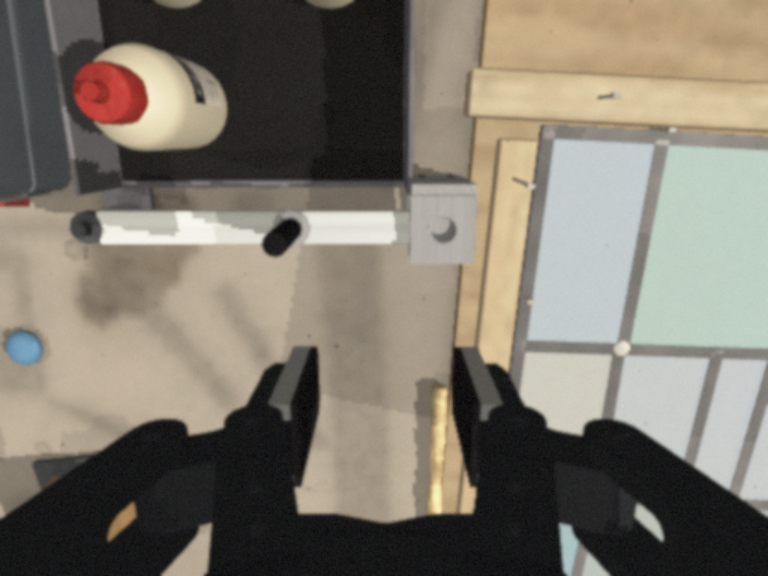

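```bash
cat > m2.py <<'E'
from h import *
import sys
np.set_printoptions(precision=1,suppress=True)
w=dict(np.load("w2.npz",allow_pickle=True)); w={k:(v if v.ndim else v.item()) for k,v in w.items()}
def f(U,V,z,k=1.5): return onz(w,(U+.5)/k-.5,(V+.5)/k-.5,z)
print("hole",f(443,230,60),"hinge",f(88,228,52),"pegtop",f(274,244,98))
for U,V in((110,211),(380,211),(110,245),(380,245)): print(f(U,V,52))
crop(w["image"],265,110,325,185,8,"pics/h.png")
E
python3 m2.py
```

```text
hole [659.3 -35.6  60. ] hinge [470.6 -45.8  52. ] pegtop [579.6 -39.4  98. ]
[483.2 -36.1  52. ]
[626.2 -28.6  52. ]
[481.5 -54.5  52. ]
[627.1 -46.9  52. ]
```

View pics/h.png

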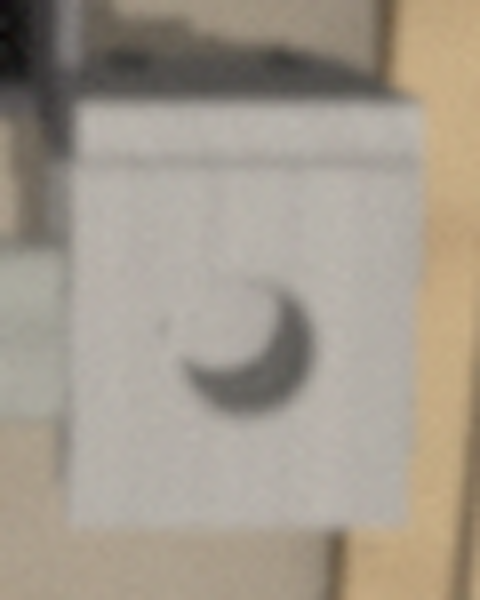

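Run:
```python
from h import *
# confirm push on the peg
bot.move_gripper(8); bot.move_to([579,-66,130],dq(np.radians(93))); bot.servo_line([579,-66,78],speed=120)
print(bot.servo_line([579.5,-40,78],speed=25,until_force=15));ck("push")
bot.servo_line([579,-66,78],speed=120);bot.servo_line([579,-66,170],speed=150); bot.move_gripper(85)
for i,a in enumerate((90,-90)):
    d=1 if a>0 else -1
    bot.move_to([659.5+d*35,-36,160],dq(np.radians(a))); bot.dwell(.2)
    w=cam("wrist"); np.savez(f"wh{i}.npz",**w);crop(w["image"],*([156,60,356,260]),2,f"pics/i{i}.png");ck(); print(proj(w,[659.5,-36,60]))
a=[cv2.imread(f"pics/i{i}.png") for i in(0,1)];cv2.imwrite("pics/i.png",np.hstack(a))
```

```text
True
push t 38.8 w 7.7 p [579.4 -63.9  78.7] F [-2.2 -2.   7.5]
 t 41.3 w 84.9 p [694.1 -36.4 160.8] F [ 0.6 -0.3  0.3]
(np.float64(256.6467644733728), np.float64(144.22433095499747))
 t 44.2 w 85.0 p [624.5 -36.  160. ] F [ 0.2 -0.  -0.7]
(np.float64(256.9644620705135), np.float64(145.84660000770853))
```

View pics/i.png

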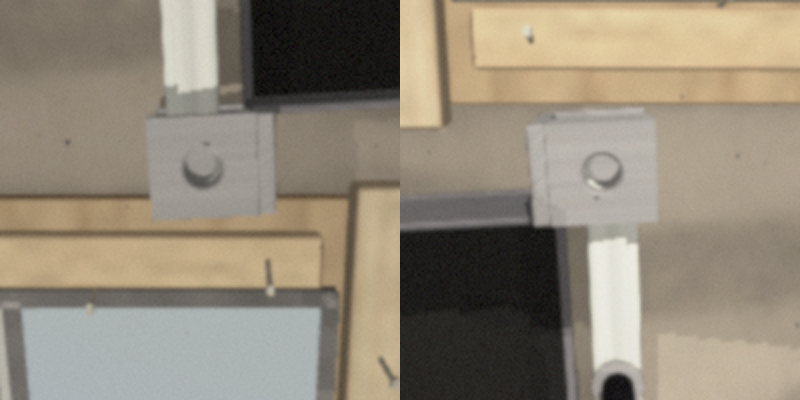

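Run:
```python
from h import *
L=[]
for i in (0,1):
    w=dict(np.load(f"wh{i}.npz",allow_pickle=True)); im=w["image"][120:170,232:282]
    im=cv2.resize(im,(400,400),interpolation=cv2.INTER_CUBIC)
    L.append(im)
cv2.imwrite("pics/j.png",np.clip(np.hstack(L).astype(float)*1.3,0,255))
```

```text
[ WARN:0@0.080] global loadsave.cpp:1063 imwrite_ Unsupported depth image for selected encoder is fallbacked to CV_8U.
```

View pics/j.png

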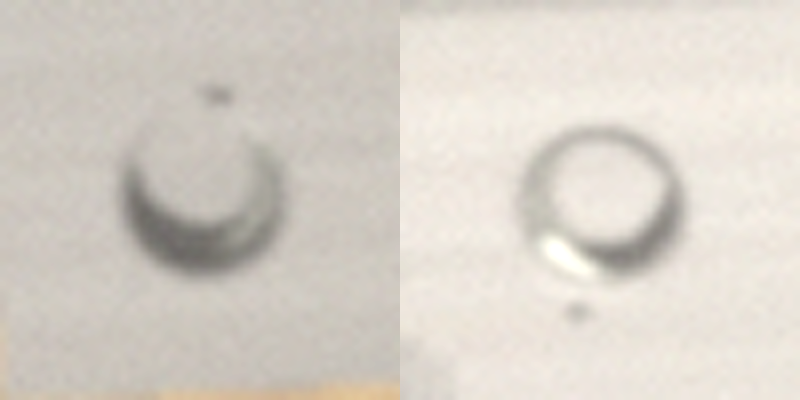

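Run:
```python
from h import *
bot.move_to([432+30,-262,200],dq(np.radians(90))); bot.dwell(.2)
w=cam("wrist"); np.savez("wp0.npz",**w); cv2.imwrite("pics/k0.png",cv2.resize(w["image"],None,fx=1.5,fy=1.5));ck()
```

```text
t 47.5 w 85.0 p [ 462. -262.  200.] F [ 0.   0.1 -0.1]
```

View pics/k0.png

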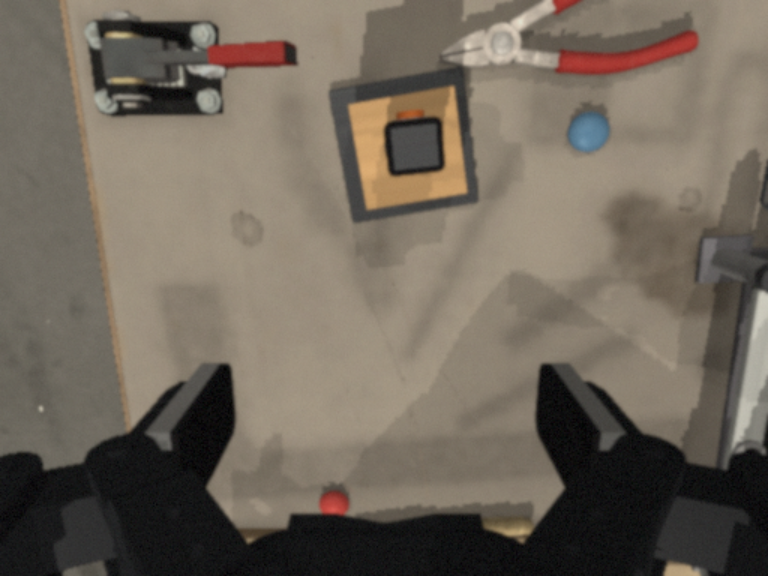

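```bash
cat > m3.py <<'E'
from h import *
import sys
np.set_printoptions(precision=1,suppress=True)
w=dict(np.load(sys.argv[1],allow_pickle=True)); w={k:(v if v.ndim else v.item()) for k,v in w.items()}
im=w["image"];g=im.max(2)
hsv=cv2.cvtColor(im,cv2.COLOR_BGR2HSV)
u0,v0=map(int,sys.argv[2:4])
m=(g<85)
sub=np.zeros_like(m);sub[v0-24:v0+25,u0-24:u0+25]=1
c=[b for b in blobs(m&sub,60) if np.hypot(b[0][0]-u0,b[0][1]-v0)<12]
for ce,a,mm in c:
    cn,_=cv2.findContours(mm.astype(np.uint8),cv2.RETR_EXTERNAL,cv2.CHAIN_APPROX_NONE)
    r=cv2.minAreaRect(max(cn,key=len));print(a,r)
    bx=cv2.boxPoints(r);B=np.array([onz(w,*p,90) for p in bx]);print(B[:,:2],"centre",B.mean(0))
    e=B[1]-B[0];e2=B[2]-B[1];print("edges",np.hypot(*e[:2]),np.degrees(np.arctan2(e[1],e[0])),np.hypot(*e2[:2]),np.degrees(np.arctan2(e2[1],e2[0])))
o=(hsv[...,0]>3)&(hsv[...,0]<14)&(hsv[...,1]>170)&sub.astype(bool)
for ce,a,mm in blobs(o,5): print("orange",ce,a,onz(w,*ce,73)[:2])
crop(im,u0-50,v0-50,u0+50,v0+50,6,"pics/k.png")
E
python3 m3.py wp0.npz 276 97
```

```text
1338 ((276.1402282714844, 96.76219177246094), (36.22154998779297, 38.761470794677734), 83.6598129272461)
[[ 387.3 -262.7]
 [ 384.6 -237.6]
 [ 407.5 -234.2]
 [ 410.4 -260. ]] centre [ 397.4 -248.6   90. ]
edges 25.23749715421164 96.09838046580873 23.18772371968489 8.363574788141687
orange (np.float64(273.0), np.float64(75.5)) 57 [ 383.2 -250.1]
```

View pics/k.png

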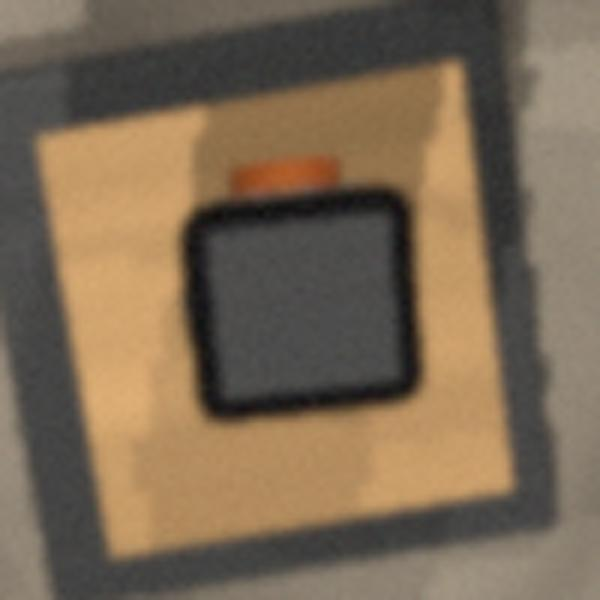

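```bash
python3 - <<'E'
from h import *
np.set_printoptions(precision=1,suppress=True)
t=cam("top");P=cloud(t);m=(P[...,2]>80)&(P[...,2]<97)&(P[...,1]<-200)&(P[...,0]>340);print("top head",[(b[0],b[1],P[b[2]].mean(0)) for b in blobs(m,6)])
bot.move_to([401,-282,190],dq(np.radians(6.5))); bot.dwell(.2)
w=cam("wrist"); np.savez("wp1.npz",**w);print(proj(w,[397.4,-248.6,90]));ck()
E
python3 m3.py wp1.npz $(python3 -c "
from h import *
w=dict(np.load('wp1.npz',allow_pickle=True)); w={k:(v if v.ndim else v.item()) for k,v in w.items()}
print(*[int(x) for x in proj(w,[397.4,-248.6,90])])")
```

```text
top head [((np.float64(350.7), np.float64(257.4)), 41, array([ 401.3, -239.7,   88.6]))]
(np.float64(255.61553358496678), np.float64(147.37336835142432))
 t 49.0 w 84.7 p [ 401.1 -282.   190. ] F [-0.9 -0.4  0.6]
1261 ((256.0, 143.5), (41.0, 34.0), 90.0)
[[ 384.9 -234.1]
 [ 406.8 -231.6]
 [ 410.2 -258.4]
 [ 387.7 -261. ]] centre [ 397.4 -246.2   90. ]
edges 21.97155020063134 6.589396007122503 27.009877865356664 -82.6560815497153
orange (np.float64(235.6), np.float64(143.1)) 63 [ 383.3 -249.9]
```

View pics/k.png

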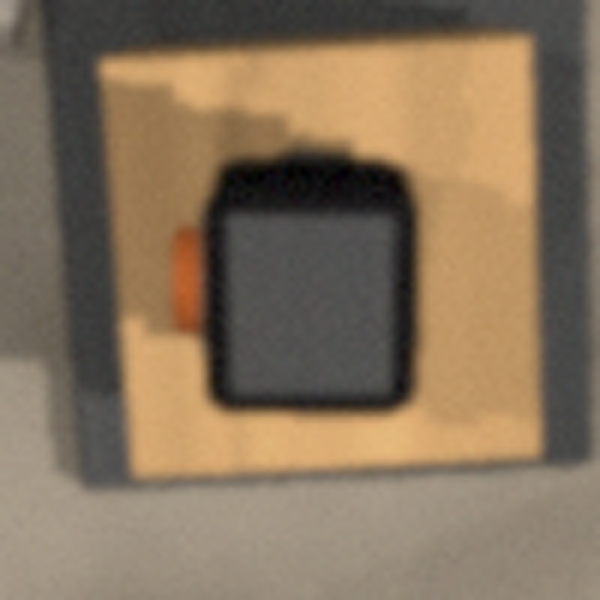

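Run:
```python
from h import *
p=(398.0,-248.5);a=np.radians(6.5)
bot.move_gripper(60)
bot.move_to([*p,140],dq(a)); bot.servo_line([*p,76],speed=80); ck("at")
bot.move_gripper(15,45); ck("grip"); bot.dwell(.3); ck("grip")
bot.servo_line([*p,150],speed=80); ck("lift")
c=cam("side");crop(c["image"],170,200,300,320,6,"pics/l_side.png")
w=cam("wrist");cv2.imwrite("pics/l_w.png",w["image"])
```

```text
at t 50.7 w 59.7 p [ 398.2 -248.7   76.4] F [-0.6 -0.   0. ]
grip t 51.1 w 23.2 p [ 398.4 -248.7   76.5] F [-0.4  1.2  6.2]
grip t 51.4 w 23.4 p [ 398.4 -248.7   76.6] F [0.3 0.2 6.4]
lift t 52.5 w 23.5 p [ 397.8 -248.4  149.5] F [ 0.   1.  -1.8]
```

View pics/l_side.png

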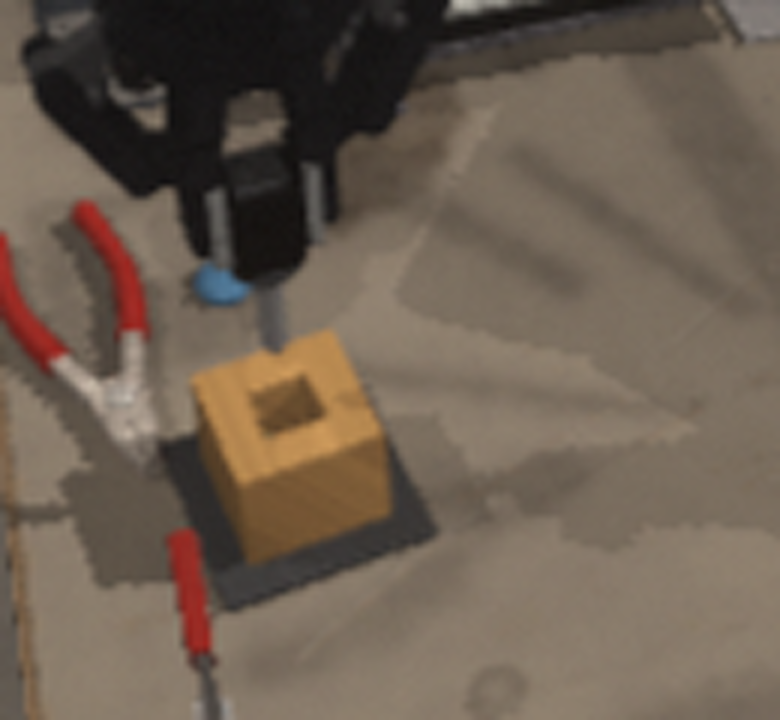

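View pics/l_w.png

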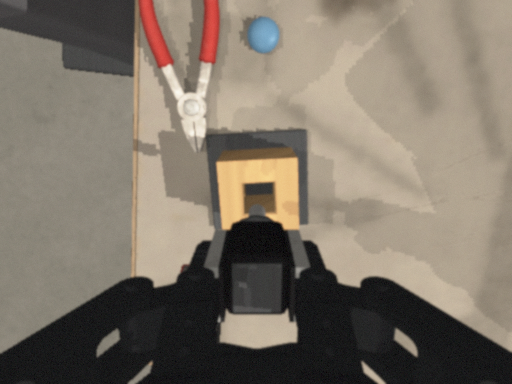

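Run:
```python
from h import *
w=cam("wrist");M=np.linalg.inv(w["mount"])
for y,z in((70.5,0),(70.5,1),(60,0),(26.5,0),(-13.5,0),(-13.5,13)):
    q=M@[0,y,z,1];print(y,z,q[0]/q[2]*w["f"]+w["cx"],q[1]/q[2]*w["f"]+w["cy"])
crop(w["image"],206,180,306,320,5,"pics/m.png");print(bot.ik([659.8,-35.9,86],dq(np.radians(6.5))))
```

```text
70.5 0 255.32158594606562 210.52523041566303
70.5 1 255.3212707221635 208.9563597990046
60 0 255.26094724384848 216.70422290849
26.5 0 255.0172556913151 241.53602534840815
-13.5 0 254.5611160915967 288.01596405567864
-13.5 13 254.5319387808021 255.71819016396273
[-1.09774616e-01  7.05630713e-01  1.31731368e+00 -4.44089210e-16
  1.11864827e+00 -2.23221017e-01]
```

View pics/m.png

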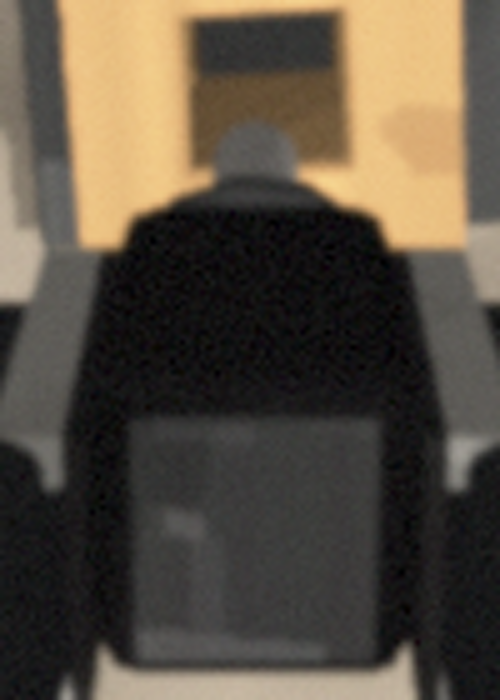

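Run:
```python
from h import *
a=dq(np.radians(6.5))
bot.move_to([640,-66,190],a); bot.servo_line([659.8,-60,134],speed=80); bot.dwell(.3);ck()
w=cam("wrist");np.savez("wt.npz",**w); crop(w["image"],186,130,326,250,5,"pics/n.png")
print(proj(w,[659.8,-35.9,60]))
```

```text
t 55.0 w 23.3 p [659.8 -60.1 134.4] F [-0.  -0.4 -2.2]
(np.float64(259.81671506341905), np.float64(170.18820214476673))
```

View pics/n.png

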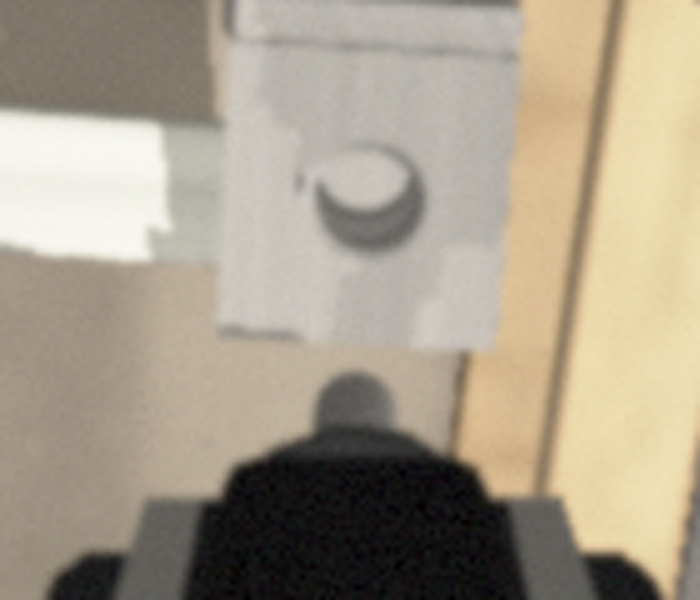

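Run:
```python
from h import *
bot.servo_line([659.0,-36.5,136],speed=40); bot.dwell(.3); ck("above")
c=cam("side");crop(c["image"],250,140,350,230,7,"pics/o_side.png")
print(bot.servo_line([659.0,-36.5,118],speed=15,until_force=6)); ck("down")
```

```text
above t 56.1 w 23.3 p [659.  -36.7 136. ] F [ 0.8  0.1 -1.1]
False
down t 57.5 w 23.2 p [659.  -36.5 118. ] F [ 0.1 -0.3 -0.7]
```

View pics/o_side.png

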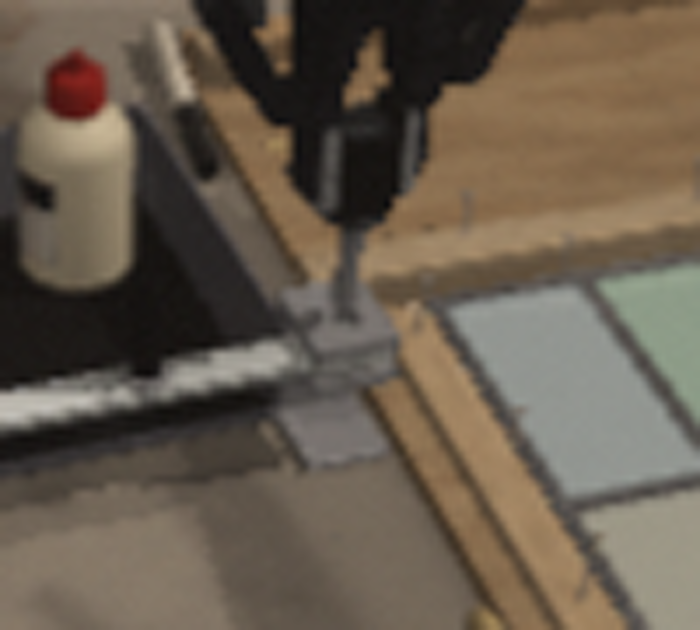

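Run:
```python
from h import *
for z in (110,102,94,89):
    r=bot.servo_line([659.0,-36.5,z],speed=20,until_force=10); ck(f"{z} {r}")
    if r: break
else:
    r=bot.servo_line([659.0,-36.5,83],speed=10,until_force=14); ck(f"end {r}")
```

```text
110 False t 58.0 w 23.4 p [659.  -36.5 109.9] F [ 0.5  0.4 -1.6]
102 False t 58.6 w 23.4 p [659.  -36.5 101.9] F [-0.5 -0.1  0.2]
94 False t 59.1 w 23.7 p [659.  -36.5  93.9] F [ 0.8  1.1 -0.4]
89 False t 59.5 w 23.3 p [658.9 -36.5  88.8] F [-0.1  0.1 -1.4]
end True t 59.9 w 23.5 p [659.1 -36.5  86.7] F [-1.5 -0.3  5.5]
```

Run:
```python
from h import *
print(bot.servo_line([659.0,-36.5,84.5],speed=10,until_force=18)); ck("press")
bot.dwell(.2); ck()
bot.move_gripper(60); bot.dwell(.3); ck("rel")
bot.servo_line([659.0,-36.5,180],speed=120); ck("up")
bot.move_to([640,-60,220],dq(0.05)); bot.dwell(.2)
w=cam("wrist"); np.savez("wz.npz",**w);cv2.imwrite("pics/p_w.png",cv2.resize(w["image"],None,fx=1.5,fy=1.5))
c=cam("side");crop(c["image"],200,100,350,230,5,"pics/p_side.png")
```

```text
True
press t 60.1 w 23.6 p [659.2 -36.5  86.7] F [-1.6  0.3  6.1]
 t 60.3 w 23.3 p [659.2 -36.5  86.6] F [-0.9  0.5  5.4]
rel t 61.1 w 59.8 p [658.8 -36.5  85.8] F [-0.8 -0.1  0.3]
up t 62.0 w 59.8 p [658.7 -36.5 179. ] F [-0.  -0.4  0.3]
```

View pics/p_w.png

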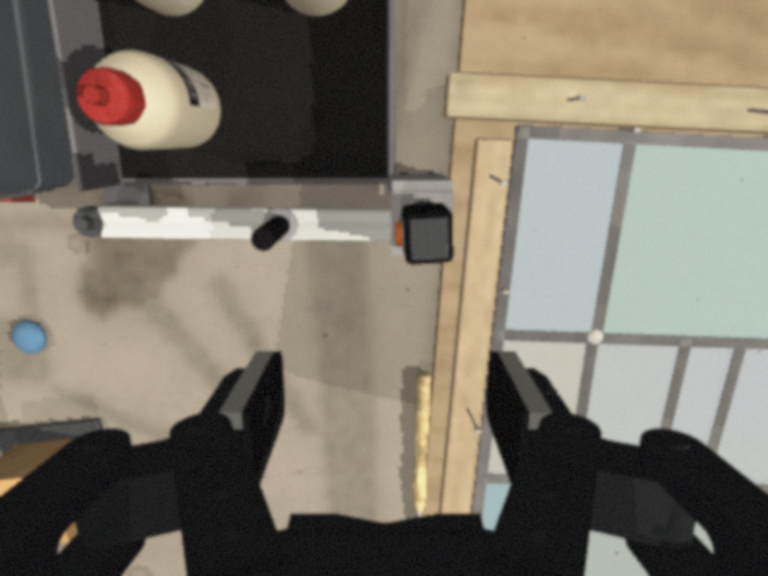

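View pics/p_side.png

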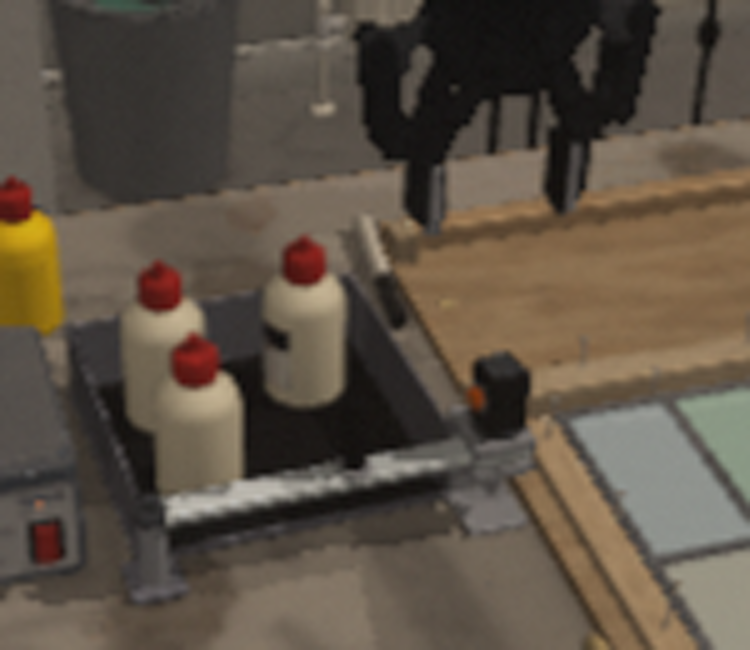

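Run:
```python
from h import *
np.set_printoptions(precision=1,suppress=True)
w=dict(np.load("wz.npz",allow_pickle=True)); w={k:(v if v.ndim else v.item()) for k,v in w.items()}
P=cloud(w);m=np.zeros((384,512),bool);m[143:170,276:295]=1
print("head top wrist",np.median(P[m],0)); m[:]=0;m[125:135,265:295]=1;print("clevis top",np.median(P[m],0))
bot.move_to([400,200,330],dq(1.2))
for n in("top","side"):
    c=cam(n);Q=cloud(c);k=(np.abs(Q[...,0]-660)<18)&(np.abs(Q[...,1]+36)<18)&(Q[...,2]>50);print(n,np.percentile(Q[k][:,2],[50,90,98]))
    crop(c["image"],*((170,130,350,260) if n=="top" else (200,100,350,230)),4,f"pics/q_{n}.png")
    if n=="side": crop(c["image"],275,160,325,210,12,"pics/q2.png")
ck()
```

```text
head top wrist [659.4 -34.  100.7]
clevis top [656.8 -19.6  59.8]
top [ 90.6 102.8 104.1]
side [ 81.2  99.7 101.2]
 t 64.1 w 60.1 p [400.6 199.6 329.5] F [0.2 0.5 0.4]
```

View pics/q_top.png

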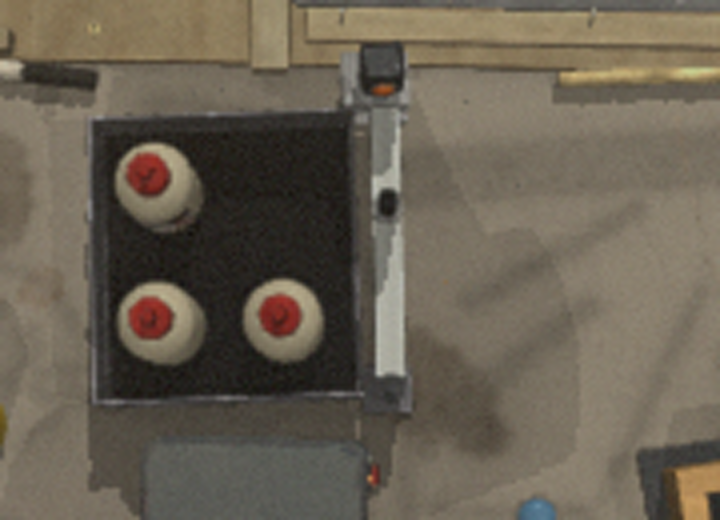

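View pics/q2.png

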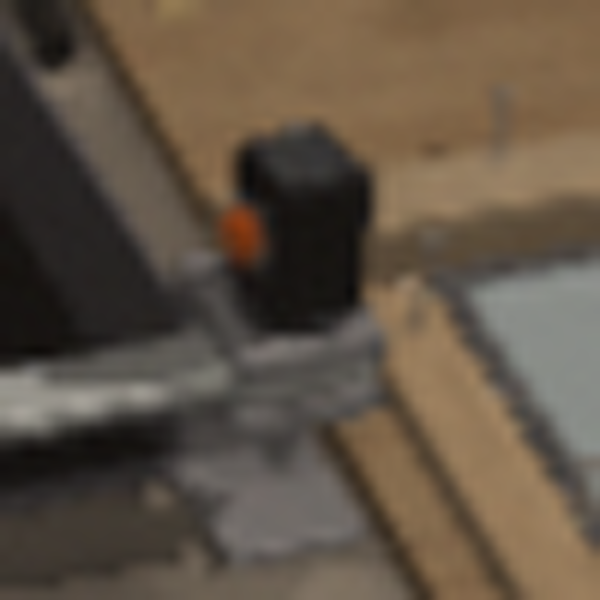

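```bash
python3 -c "
from h import *
bot.dwell(.3); bot.finish_job()"
```

```text
the job is handed in; nothing more can be done
```

The job is done and handed in, after about 64 s of robot time.

- **Bottles:** Only three cream bottles were out on the bench, and all three stand upright in the carrier in the last pictures. I left the yellow look-alike alone.
- **Gate:** I led the bar shut by its peg. It measured 3.0°, the same as the carrier's own direction, and a second push on the peg did not move it.
- **Pin:** The holder had been knocked about 35 mm aside, so I measured it again before reaching for the pin. I gripped the pin across its button; the fingers closed to 23.4 mm, which means the button was flush. The shank went in without resistance until the flange touched at the expected height, and only then did I let go.

**Last checks:**
- The pin head's top is 40.9 mm above the clevis top, against 40 mm when fully home.
- The orange button is out again.
- The robot is clear of everything.

**Not checked or disagreeing:**
- I could not see the locking balls under the clevis and did not tug the pin. That they are out follows only from the button being out.
- My force-limited pushes sometimes stopped the moment they started. I therefore relied on where the arm stopped and on the pictures, not on those stops.
- The wrist camera showed the pin about 0.8 mm off the tool's centre, and I corrected for that when inserting it.

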